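# Release the suction key left latched

### The arm

A 6-joint arm with a two-finger parallel gripper is mounted at the origin on the work surface. World frame = base frame: x ahead of the robot, y to its left, z up, the work surface at z = 0. Lengths are in m, angles in degrees, forces in N, time in s.
With the tool pointing down it reaches from about 0.35 to 0.875 m from the base axis. Payload 4.2 kg.
Tool frame: the origin (TCP) lies midway between the tips of the shut fingers; the grasp point (between the pads) lies r.grasp_offset behind it (r.grasp_offset is the distance from the TCP to the grasp point, in m); z points along the fingers, y is the direction in which the jaws open and shut (so a half turn about z gives the same grasp; the last joint's range is limited). The gripper opens to 87 mm and grips with 3 to 60 N. Pads are 19 mm wide; open, the fingers measure 117 mm over their backs; the gripper's body (75 mm by 190 mm) begins 51 mm behind the grasp point.
Start: joints at [81.91, 22.042, 0.453, 0, -68.411, -14.817], TCP at [0.243, 0.576, 0.223] pointing down, gripper open.
Joint ranges: [-179.83, 179.83], [-69.29, 118.12], [-61.27, 80.66], [-181.25, 117.63], [-171.15, -9.14], [-177.46, 177.46]. Speed limits (degrees/s): [159.86, 159.86, 180, 180, 180, 180].

### API

Orientations are given as a 3x3 rotation matrix whose columns are the frame's x, y, z axes.
In Python, from station import sense, optics, r gives the robot as it stands. The module is installed in compiled form; this text tells all that it offers.
- The arm moves only by the tool servo_tool, never from a script. Its argument "deltas" is a list of rows, each an object with "slide": the shift along the tool's x, y, z in units of 25 mm (1.0 is 25 mm), a list of three; "spin": the turn about the tool's z in units of 8 degrees (1.0 is 8 degrees). A call has 1 to 10 rows; each row shifts and turns the pose as measured when the row begins, along the tool's axes as they then stand; what a row does not reach is not made up. A row lasts 1/10 s, in which the tool goes at most 50 mm and 8.59 degrees, less where a joint would pass 70% of its speed; a pose out of reach is approached as far as the arm can. A call is refused whole if a number of a shift passes 1 or a number of a turn 1, either way. A call with a gripper value outside its range is refused whole. "gripper" is the closure in counts, from 0 (fully open) to 255 (shut), set as the call begins (left out, the last holds). The fingers move at their own pace and stop on an object; the grip force is fixed at half the most. Time passes only in rows, so rows that do not move let the fingers close. It gives the time, the measured TCP pose, the force and the opening at its end, in the units of the state.
- sense(): the state, without advancing time (a new reading comes with each control period).
- optics.capture(name): name is "scene" or "top"; returns a dict with "frame" (400x640x3 uint8, red, green, blue), "camera_matrix" (3x3 intrinsics, pixels), "eye" and "rotation" of the camera in the world. Camera axes: x right, y down, z forward; pixel columns grow to the right and rows downward; lengths in m; the calibration is good to about 2 mm. A picture is of the moment at which its call begins. There is no depth.
- r.finish_job(): hands the job in, once; it reports no verdict.
The state is a dict: "time_s": time; "joints": joint angles; "joint_velocities": joint speeds; "effort": joint torques, N m; "tcp_pos": TCP position; "ee_rot": TCP orientation; "wrist_force": force on the tool from outside, world axes, zero at the start; "moment": the same for the moment, N m; "gripper_width": opening from 0.0 (shut) to 1.0 (fully open).
Only numpy, scipy, OpenCV 4.12 (cv2) and the standard library are available. Lean on these libraries where they do the work, as an engineer would, in place of code of your own. Each camera call takes 0.05 s, during which the arm holds its last target.

### The job

One of the four suction keys on the bench console has been left latched down, so the suction gate stands open. Tap the keys lightly with the closed fingertips to find it, then press that key right down and let it go, so that it comes up and the gate slides shut. The other keys may be tapped but must not be pressed down; leave the gate itself alone, and do not pick up or disturb the cast, flask, bowl and spatula standing around it.

Things in the scene. Friction and masses are not known exactly. Their poses are not given: they have to be found in the camera images.
- console: White extraction console fixed to the bench, 190 (x) x 300 (y) x 45 mm high. Origin: centre of its underside; x points from the key row to the suction mouth, z up. The row runs along y at x = -45 mm, four keys at y = -75, -25, 25, 75 mm; the 66 mm square mouth with four steel bars over it is at x 49, y -51 mm. A 44 mm pipe stub sticks out 50 mm at the +x side.
- row_mid (a point): Middle of the key row on the console's top, 45 mm above the bench; axes as the console's. Four identical keys stand at y = -75, -25, 25, 75 mm from here: black bezel 46 x 46 x 3 mm, grey cap 32 x 32 mm in its middle that moves straight down only. An up key's cap top is 16 mm above this point; it yields at once when touched: from 1 N, then 2.2 N per mm, fully down at 5 mm, 12 N.
- row_left (a point): Centre of the key place at the row's +y end (y = +75 mm), on the console's top, 45 mm above the bench. Any of the four keys can be the latched one. Its cap top stands only 13 mm above the console's top, hard to tell by eye, and is firm until about 5 N. A light tap means 2 to 5 N.
- row_right (a point): Centre of the key place at the row's -y end (y = -75 mm), on the console's top, 45 mm above the bench. The latched key unlatches when pressed a further 2 mm or so to its stop (cap top 10.5 to 11 mm above the console's top, about 10 to 13 N; never more than 17 N needed) and rises to full height when let go.
- gate (a joint): Aluminium gate plate sliding under the grille bars of the suction mouth: about 0.063 m = open (dark hole seen between the bars), 0 = shut (bright plate under the bars). The latched key holds it open; it closes by itself once that key has been pressed far enough to unlatch. At the start it stands 0.060 to 0.066 m open.
- cast: Loose yellow plaster dental cast, 56 x 60 x 36 mm high, beside the console at its +y end. Origin: centre of its underside. Not to be disturbed.
- flask: Loose small aluminium flask with black cap, 44 mm across, about 100 mm high, beside the console at its -y end. Origin: centre of its underside. Not to be disturbed.
- bowl: Loose black rubber mixing bowl, 96 mm across, 55 mm high, beyond the console's mouth side. Origin: centre of its underside. Not to be disturbed.
- spatula: Loose spatula with red handle, 170 mm long, lying on the bench along the key side of the console. Origin: under its middle; its x axis runs along it. Not to be disturbed.

How it is judged (in metres and radians):
On the way, in this order (a step that is already met when the one before it is completed fails the run):
1. the latched key is pressed with the fingers (contact force between cap_c_c0 and the fingers above 7 N), for 0.02 s.
2. the key has unlatched and the gate is shut (value of joint gate below 0.005 m), for 0.2 s.
At the end, for the whole second after the job is handed in: The latched key has been pressed and let go, the gate is shut to within 5 mm, and the cast, flask, bowl and spatula are at rest within 20 mm of where they stood (value of joint gate below 0.005 m and distance of each of cast, flask, bowl, spatula from where it was at the start of the episode below 0.02 m and linear speed of each of cast, flask, bowl, spatula below 0.02 m/s); the robot touches nothing.
It fails at once if the gate is touched (contact force between gate_c0 and anything else above 0.5 N).
It fails at once if one of the keys that are up is pressed down (more than 9 N; a light tap is 2 to 5 N) (contact force between any of cap_a_c0, cap_b_c0, cap_d_c0 and anything else above 9 N).
It fails at once if the cast, flask, bowl or spatula is lifted, or shifted by more than 20 mm (distance of any of cast, flask, bowl, spatula from where it was at the start of the episode above 0.02 m or height (world z) of any of cast, flask, bowl, spatula above 0.012 m).
It also fails if it takes over 51 s, if anything falls off the work surface, if the arm or the gripper's body presses on something with over 40 N, if the wrist force passes 120 N, or if a joint passes its speed limit or range.

## Working session

There is one attempt and no reset: what is moved stays moved. The work goes in short steps, Python scripts to look and compute and a tool call to move; the robot and the scene stay as the last step left them, time stands still between calls to the robot, and variables do not carry over. Pictures are saved under pics/ and viewed, and the job is handed in when it is done.

Besides the shell and the picture viewer there is one more tool, called after ">>>" by a JSON object that holds its "fn" and its "kwargs". servo_tool: Moves the arm, as the interface text tells. Its arguments: {"type":"object","properties":{"deltas":{"type":"array"},"gripper":{"type":"number"}},"required":["deltas"]}

```bash
mkdir -p pics; python3 - <<'E'
from station import sense, optics, r
import cv2,numpy as np
s=sense()
for k in("time_s","tcp_pos","ee_rot","wrist_force","gripper_width"):print(k,s[k])
for n in("scene","top"):
    c=optics.capture(n); cv2.imwrite(f"pics/{n}0.png",c["frame"][:,:,::-1]); np.savez(f"{n}0.npz",**c)
    print(n,c["camera_matrix"],c["eye"],c["rotation"])
E
```

```text
time_s 0.0
tcp_pos [0.24301271 0.5751655  0.22147158]
ee_rot [[ 9.21071515e-01 -3.89392710e-01 -7.62750897e-04]
 [-3.89393449e-01 -9.21069326e-01 -2.00969273e-03]
 [ 8.00132455e-05  2.14808093e-03 -9.99997690e-01]]
wrist_force [ 0.4668682   0.71907539 -0.1356001 ]
gripper_width 1.0002929264313143
scene [[484.73956481   0.         315.58932732]
 [  0.         484.73956481 194.31390105]
 [  0.           0.           1.        ]] [ 0.97402442 -0.55585196  0.63460044] [[ 0.83460423  0.32858094 -0.44212029]
 [ 0.5505716  -0.52310509  0.65056282]
 [-0.01751283 -0.78638135 -0.61749305]]
top [[432.6596517    0.         317.65297206]
 [  0.         432.6596517  205.98502901]
 [  0.           0.           1.        ]] [0.36957698 0.05636851 1.04060254] [[-0.01455177 -0.98280054  0.18409604]
 [-0.99971886  0.01085344 -0.02108093]
 [ 0.01872028 -0.18435104 -0.98268217]]
```

```bash
ls pics
```

```text
scene0.png
top0.png
```

View pics/scene0.png

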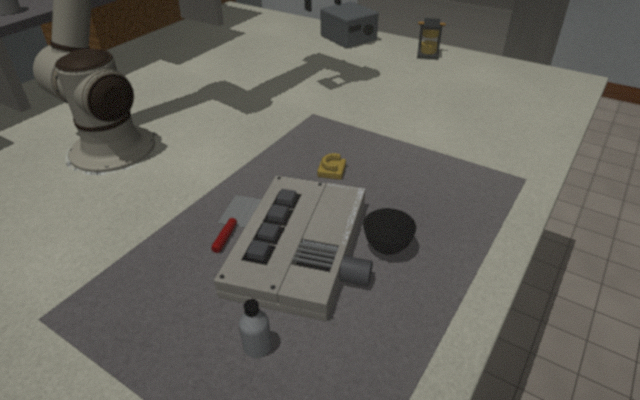

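View pics/top0.png

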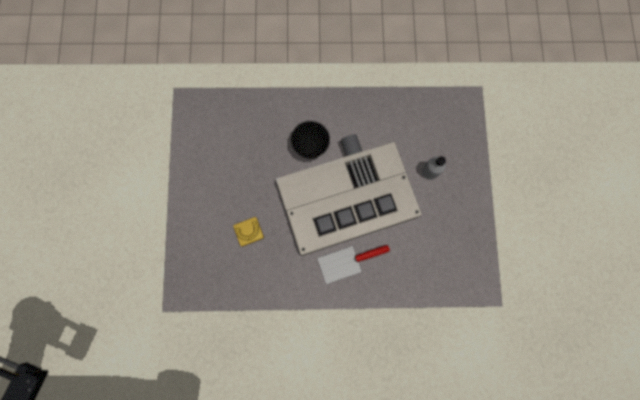

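The scene view shows the console mid-image. In the top view the four keys are at about (325,223), (346,217), (366,210) and (386,204), and the dark mouth is near (361,171). The flask is at (434,167), the cast at (248,232) and the spatula at about (355,262).

```bash
cat > h.py <<'E'
import cv2,numpy as np
def ray(c,u,v,z):
    K=c["camera_matrix"];d=c["rotation"]@np.linalg.solve(K,[u,v,1.]);e=c["eye"]
    return e+d*(z-e[2])/d[2]
def proj(c,p):
    q=c["camera_matrix"]@(c["rotation"].T@(np.asarray(p)-c["eye"]));return q[:2]/q[2]
E
python3 - <<'E'
from h import *
c=dict(np.load("top0.npz"));f=c["frame"]
g=cv2.cvtColor(f,cv2.COLOR_RGB2GRAY)
# console: bright region inside mat
m=((g>120)).astype(np.uint8)
roi=np.zeros_like(m);roi[130:262,262:428]=1
m&=roi
n,l,st,ce=cv2.connectedComponentsWithStats(m)
i=1+np.argmax(st[1:,4])
cn=cv2.findContours((l==i).astype(np.uint8),cv2.RETR_EXTERNAL,cv2.CHAIN_APPROX_NONE)[0][0]
print("consolearea",st[i],cv2.minAreaRect(cn)); 
for p in cv2.boxPoints(cv2.minAreaRect(cn)): print(p,ray(c,*p,.045).round(4))
# keys
k=(g<85).astype(np.uint8);r2=np.zeros_like(k);r2[185:242,305:405]=1;k&=r2
n,l,st,ce=cv2.connectedComponentsWithStats(k)
P=[]
for j in range(1,n):
    print(st[j],ce[j].round(1))
crop=cv2.resize(f[130:260,260:430],None,fx=4.5,fy=4.5,interpolation=cv2.INTER_CUBIC)
cv2.imwrite("pics/crop.png",cv2.convertScaleAbs(crop[:,:,::-1],alpha=1.3))
E
```

```text
consolearea [ 276  142  146  113 7677] ((348.82366943359375, 196.00778198242188), (81.3564682006836, 128.25904846191406), 71.72289276123047)
[275.17218 177.49359] [0.6258 0.1346 0.045 ]
[396.9607  137.26987] [ 0.7233 -0.1596  0.045 ]
[422.47516 214.52197] [ 0.533  -0.2104  0.045 ]
[300.68665 254.7457 ] [0.4428 0.0755 0.045 ]
[354 185   5   3  14] [355.9 185.9]
[361 185   2   1   2] [361.5 185. ]
[374 194  23  22 232] [384.2 204.6]
[354 200  23  22 232] [364.4 210.8]
[334 207  23  22 235] [344.1 217.7]
[313 213  23  23 232] [324.1 224.2]
```

View pics/crop.png

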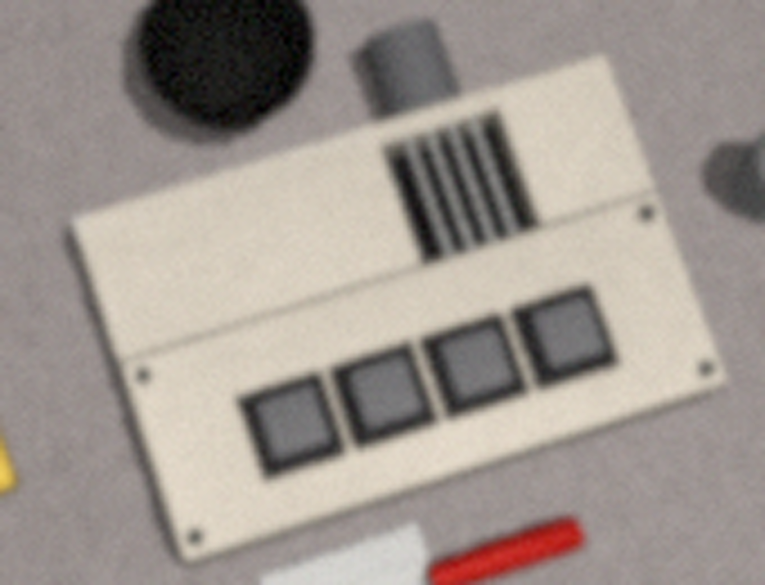

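The crop shows four bezels with grey caps, a dark (open) mouth, and a console yawed about 17°. Next I'll compute the cap centres.

```bash
python3 - <<'E'
from h import *
c=dict(np.load("top0.npz"));g=cv2.cvtColor(c["frame"],cv2.COLOR_RGB2GRAY)
k=(g<120).astype(np.uint8);r2=np.zeros_like(k);r2[188:242,305:405]=1;k&=r2
n,l,st,ce=cv2.connectedComponentsWithStats(k);B=[]
for j in range(1,n):
    if st[j,4]<200: continue
    cn=cv2.findContours((l==j).astype(np.uint8),cv2.RETR_EXTERNAL,cv2.CHAIN_APPROX_NONE)[0][0]
    R=cv2.minAreaRect(cn);b=ray(c,*R[0],.048)
    hull=np.zeros_like(k);cv2.fillConvexPoly(hull,cv2.convexHull(cn),1)
    hull=cv2.erode(hull,np.ones((5,5)))
    mm=(hull>0)&(g>85);ys,xs=np.nonzero(mm)
    cp=ray(c,xs.mean(),ys.mean(),.061)
    print(st[j,4],np.round(R[0],1),b.round(4),"cap",cp.round(4),len(xs));B.append(b)
B=np.array(B);d=B[0]-B[-1];print(B.mean(0),d,np.linalg.norm(d[:2]),np.degrees(np.arctan2(d[1],d[0])))
# from the console rect
x=np.array([.6258,.1346]);C=np.array([[.6258,.1346],[.7233,-.1596],[.533,-.2104],[.4428,.0755]]);print(C.mean(0))
# scene check
s=dict(np.load("scene0.npz"))
im=s["frame"][:,:,::-1].copy()
im=cv2.resize(im[160:320,200:420],None,fx=3.6,fy=3.6,interpolation=cv2.INTER_CUBIC)
for b in B:
    u=proj(s,[b[0],b[1],.061]);cv2.circle(im,tuple(int(v) for v in (u-[200,160])*3.6),3,(0,0,255),-1)
cv2.imwrite("pics/sc.png",im)
E
```

```text
1635 [354.7 214.1] [ 0.5353 -0.051   0.048 ] cap [ 0.5334 -0.051   0.061 ] 522
644 [373.5 231. ] [ 0.4952 -0.0934  0.048 ] cap [ 0.4861 -0.1206  0.061 ] 392
[ 0.51524852 -0.07219161  0.048     ] [ 4.01275801e-02  4.23771085e-02 -1.11022302e-16] 0.05836130575653761 46.56180894501763
[ 0.581225 -0.039975]
```

View pics/sc.png

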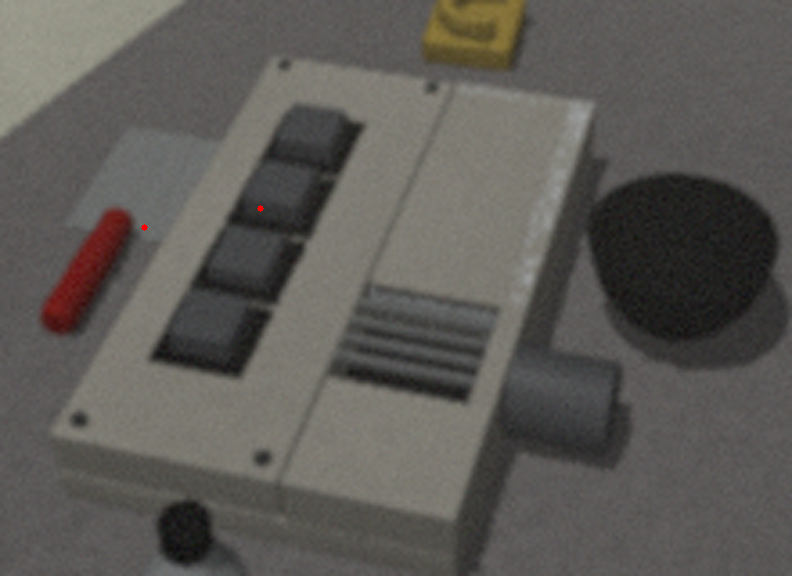

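The keys merged into one blob, so these dots are wrong. I'll use the dark bezel rings, which separated cleanly at threshold 85.

```bash
python3 - <<'E'
from h import *
c=dict(np.load("top0.npz"));g=cv2.cvtColor(c["frame"],cv2.COLOR_RGB2GRAY)
k=(g<85).astype(np.uint8);r2=np.zeros_like(k);r2[188:242,305:405]=1;k&=r2
n,l,st,ce=cv2.connectedComponentsWithStats(k);B=[];Q=[]
for j in range(1,n):
    if st[j,4]<200: continue
    cn=cv2.findContours((l==j).astype(np.uint8),cv2.RETR_EXTERNAL,cv2.CHAIN_APPROX_NONE)[0][0]
    R=cv2.minAreaRect(cn);b=ray(c,*R[0],.048)
    hull=np.zeros_like(k);cv2.fillPoly(hull,[cn],1)
    mm=(hull>0)&(l!=j);ys,xs=np.nonzero(mm)
    cp=ray(c,xs.mean(),ys.mean(),.061)
    print(np.round(R[0],1),np.round(R[1],1),b.round(4),"cap",cp.round(4),len(xs));B.append(b);Q.append(cp)
for B_ in (np.array(B),np.array(Q)):
    d=B_[-1]-B_[0];print(B_.mean(0).round(4),np.linalg.norm(d[:2])/3,np.degrees(np.arctan2(d[1],d[0]))-90)
s=dict(np.load("scene0.npz"))
im=s["frame"][:,:,::-1].copy()
im=cv2.resize(im[160:320,200:420],None,fx=3.6,fy=3.6,interpolation=cv2.INTER_CUBIC)
for b in B:
    u=proj(s,[b[0],b[1],.061]);cv2.circle(im,tuple(int(v) for v in (u-[200,160])*3.6),3,(0,0,255),-1)
cv2.imwrite("pics/sc2.png",im)
E
```

```text
[384.8 204.4] [18.3 18.3] [ 0.5576 -0.1223  0.048 ] cap [ 0.557  -0.1235  0.061 ] 102
[364.8 210.9] [18.  18.7] [ 0.5426 -0.0748  0.048 ] cap [ 0.5409 -0.0757  0.061 ] 103
[344.6 217.4] [18.3 18.7] [ 0.5277 -0.0273  0.048 ] cap [ 0.5265 -0.0285  0.061 ] 105
[324.5 224. ] [18.7 18.7] [0.5129 0.0198 0.048 ] cap [0.5114 0.0189 0.061 ] 111
[ 0.5352 -0.0512  0.048 ] 0.04967247270438247 17.449111605140487
[ 0.5339 -0.0522  0.061 ] 0.04985060761314186 17.73252680917416
```

View pics/sc2.png

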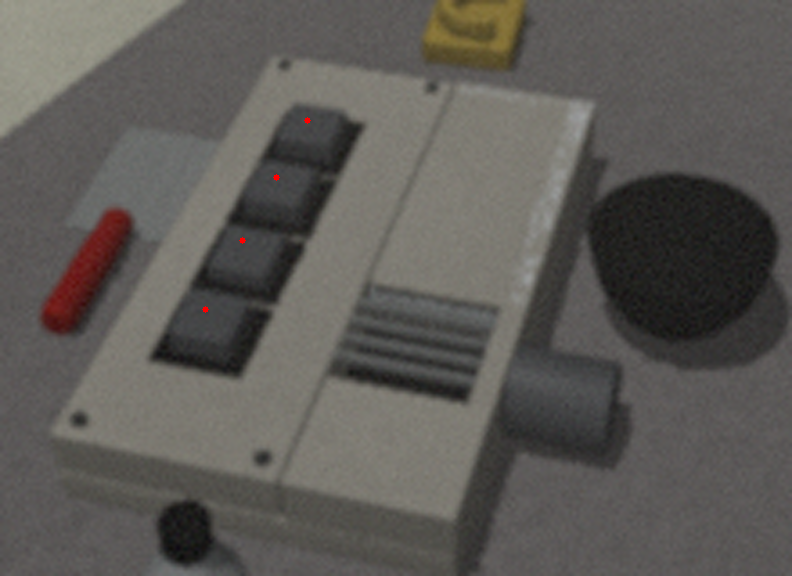

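The projected centres land on the caps in the second view, so the position estimates agree. I'll shut the gripper and align the tool yaw with the console, a turn of about -40° about tool z.

>>> {"fn": "servo_tool", "kwargs": {"deltas": [{"slide":[0,0,0],"spin":-1},{"slide":[0,0,0],"spin":-1},{"slide":[0,0,0],"spin":-1},{"slide":[0,0,0],"spin":-1},{"slide":[0,0,0],"spin":-1}], "gripper": 255}}

```text
time_s: 0.6
tcp_pos: [0.2424, 0.5735, 0.2181]
ee_rot: [[0.948, 0.319, -0.003], [0.319, -0.948, -0.008], [-0.006, 0.007, -1.0]]
wrist_force: [-0.1, 0.4, 1.3]
gripper_width: 0.632
```

```bash
cat > go.py <<'E'
import sys,numpy as np
from station import sense,r
s=sense();R=np.array(s["ee_rot"]);p=np.array(s["tcp_pos"])
K=[[.5565,-.1225],[.542,-.075],[.527,-.028],[.512,.0195]]
print("t",s["time_s"],"p",p.round(4),"F",np.round(s["wrist_force"],2),"w",round(s["gripper_width"],3),"yaw",np.degrees(np.arctan2(R[1,0],R[0,0])).round(2),"tilt",R[:2,2].round(4),"off",r.grasp_offset)
i=int(sys.argv[1]);z=float(sys.argv[2])
d=R.T@(np.array([*K[i],z])-p);print("units",(d/.025).round(2))
E
python3 go.py 3 .2
```

```text
t 0.6 p [0.2424 0.5735 0.2181] F [-0.08  0.36  1.27] w 0.632 yaw 18.61 tilt [-0.003  -0.0083] off 0.0187
units [ 3.15 24.44  0.88]
```

>>> {"fn": "servo_tool", "kwargs": {"deltas": [{"slide":[0.13,1,0]},{"slide":[0.13,1,0]},{"slide":[0.13,1,0]},{"slide":[0.13,1,0]},{"slide":[0.13,1,0]},{"slide":[0.13,1,0]},{"slide":[0.13,1,0]},{"slide":[0.13,1,0]},{"slide":[0.13,1,0]},{"slide":[0.13,1,0]}]}}

```text
invalid input
```

```bash
python3 go.py 3 .15
```

```text
t 0.6 p [0.2424 0.5735 0.2181] F [-0.08  0.36  1.27] w 0.632 yaw 18.61 tilt [-0.003  -0.0083] off 0.0187
units [ 3.17 24.42  2.88]
```

Each row needs a spin value, so I'll add one.

>>> {"fn": "servo_tool", "kwargs": {"deltas": [{"slide":[0.13,1,0],"spin":0},{"slide":[0.13,1,0],"spin":0},{"slide":[0.13,1,0],"spin":0},{"slide":[0.13,1,0],"spin":0},{"slide":[0.13,1,0],"spin":0},{"slide":[0.13,1,0],"spin":0},{"slide":[0.13,1,0],"spin":0},{"slide":[0.13,1,0],"spin":0},{"slide":[0.13,1,0],"spin":0},{"slide":[0.13,1,0],"spin":0}]}}

```text
time_s: 1.6
tcp_pos: [0.3542, 0.3383, 0.2142]
ee_rot: [[0.945, 0.326, -0.008], [0.326, -0.945, -0.018], [-0.014, 0.015, -1.0]]
wrist_force: [-0.3, -0.1, -0.6]
gripper_width: 0.008
```

```bash
python3 go.py 3 .15
```

```text
t 1.6 p [0.3542 0.3383 0.2142] F [-0.27 -0.09 -0.61] w 0.008 yaw 19.01 tilt [-0.0084 -0.0185] off 0.0187
units [ 1.85 14.07  2.75]
```

>>> {"fn": "servo_tool", "kwargs": {"deltas": [{"slide":[0.15,1,0.1],"spin":0},{"slide":[0.15,1,0.1],"spin":0},{"slide":[0.15,1,0.1],"spin":0},{"slide":[0.15,1,0.1],"spin":0},{"slide":[0.15,1,0.1],"spin":0},{"slide":[0.15,1,0.1],"spin":0},{"slide":[0.15,1,0.1],"spin":0},{"slide":[0.15,1,0.1],"spin":0},{"slide":[0.15,1,0.1],"spin":0},{"slide":[0.15,1,0.1],"spin":0}]}}

```text
time_s: 2.6
tcp_pos: [0.4719, 0.102, 0.1889]
ee_rot: [[0.945, 0.326, -0.014], [0.326, -0.945, -0.021], [-0.02, 0.016, -1.0]]
wrist_force: [-0.0, 0.6, 0.2]
gripper_width: 0.006
```

```bash
python3 go.py 3 .15
```

```text
t 2.6 p [0.4719 0.102  0.1889] F [-0.02  0.6   0.22] w 0.006 yaw 19.02 tilt [-0.0141 -0.0213] off 0.0187
units [0.47 3.62 1.6 ]
```

>>> {"fn": "servo_tool", "kwargs": {"deltas": [{"slide":[0.12,0.9,0.4],"spin":0},{"slide":[0.12,0.9,0.4],"spin":0},{"slide":[0.12,0.9,0.4],"spin":0},{"slide":[0.1,0.7,0.3],"spin":0},{"slide":[0,0,0],"spin":0}]}}

```text
time_s: 3.1
tcp_pos: [0.5104, 0.0186, 0.1492]
ee_rot: [[0.947, 0.322, -0.018], [0.322, -0.947, -0.022], [-0.024, 0.015, -1.0]]
wrist_force: [0.1, 0.6, -0.0]
gripper_width: 0.004
```

```bash
python3 go.py 3 .08
```

```text
t 3.1 p [0.5104 0.0186 0.1492] F [ 0.12  0.65 -0.05] w 0.004 yaw 18.77 tilt [-0.0181 -0.0218] off 0.0187
units [ 0.14 -0.05  2.77]
```

>>> {"fn": "servo_tool", "kwargs": {"deltas": [{"slide":[0.05,0,0.7],"spin":0},{"slide":[0.05,0,0.7],"spin":0},{"slide":[0.05,0,0.7],"spin":0},{"slide":[0,0,0.5],"spin":0},{"slide":[0,0,0.2],"spin":0},{"slide":[0,0,0],"spin":0},{"slide":[0,0,0],"spin":0}]}}

```text
time_s: 3.8
tcp_pos: [0.5126, 0.0207, 0.0784]
ee_rot: [[0.946, 0.323, -0.016], [0.322, -0.946, -0.021], [-0.022, 0.015, -1.0]]
wrist_force: [-0.5, -0.7, -0.1]
gripper_width: 0.009
```

```bash
python3 go.py 3 .061
```

```text
t 3.8 p [0.5126 0.0207 0.0784] F [-0.54 -0.74 -0.07] w 0.009 yaw 18.81 tilt [-0.0163 -0.021 ] off 0.0187
units [-0.02  0.03  0.7 ]
```

>>> {"fn": "servo_tool", "kwargs": {"deltas": [{"slide":[0,0,0.3],"spin":0},{"slide":[0,0,0.2],"spin":0},{"slide":[0,0,0],"spin":0}]}}

```text
time_s: 4.1
tcp_pos: [0.5134, 0.0211, 0.0667]
ee_rot: [[0.946, 0.323, -0.013], [0.323, -0.946, -0.02], [-0.018, 0.015, -1.0]]
wrist_force: [-0.6, 0.1, 0.4]
gripper_width: 0.004
```

>>> {"fn": "servo_tool", "kwargs": {"deltas": [{"slide":[0,0,0.04],"spin":0},{"slide":[0,0,0.04],"spin":0},{"slide":[0,0,0],"spin":0}]}}

```text
time_s: 4.4
tcp_pos: [0.5136, 0.0211, 0.0647]
ee_rot: [[0.946, 0.323, -0.012], [0.323, -0.946, -0.02], [-0.018, 0.015, -1.0]]
wrist_force: [-0.1, -0.1, 0.7]
gripper_width: 0.007
```

>>> {"fn": "servo_tool", "kwargs": {"deltas": [{"slide":[0,0,0.04],"spin":0},{"slide":[0,0,0.04],"spin":0},{"slide":[0,0,0],"spin":0}]}}

```text
time_s: 4.7
tcp_pos: [0.5137, 0.021, 0.0628]
ee_rot: [[0.946, 0.323, -0.012], [0.323, -0.946, -0.02], [-0.017, 0.015, -1.0]]
wrist_force: [-0.5, 0.5, 0.1]
gripper_width: 0.007
```

>>> {"fn": "servo_tool", "kwargs": {"deltas": [{"slide":[0,0,0.04],"spin":0},{"slide":[0,0,0],"spin":0}]}}

```text
time_s: 4.9
tcp_pos: [0.5138, 0.021, 0.0617]
ee_rot: [[0.946, 0.323, -0.011], [0.323, -0.946, -0.019], [-0.017, 0.015, -1.0]]
wrist_force: [0.1, 0.5, -0.2]
gripper_width: 0.005
```

>>> {"fn": "servo_tool", "kwargs": {"deltas": [{"slide":[0,0,0.04],"spin":0},{"slide":[0,0,0],"spin":0}]}}

```text
time_s: 5.1
tcp_pos: [0.514, 0.021, 0.0611]
ee_rot: [[0.946, 0.323, -0.011], [0.323, -0.946, -0.02], [-0.017, 0.015, -1.0]]
wrist_force: [-1.5, 0.6, 2.0]
gripper_width: 0.002
```

>>> {"fn": "servo_tool", "kwargs": {"deltas": [{"slide":[0,0,0.04],"spin":0},{"slide":[0,0,0],"spin":0}]}}

```text
time_s: 5.3
tcp_pos: [0.514, 0.021, 0.0605]
ee_rot: [[0.946, 0.323, -0.011], [0.323, -0.946, -0.02], [-0.017, 0.015, -1.0]]
wrist_force: [-1.0, 0.4, 3.0]
gripper_width: 0.006
```

This key touches at z≈0.0613 and yields at about 2 N/mm, so it is up. Next key.

>>> {"fn": "servo_tool", "kwargs": {"deltas": [{"slide":[0,0,-0.5],"spin":0},{"slide":[0,0,-0.4],"spin":0},{"slide":[0,0.6,0],"spin":0},{"slide":[0,0.8,0],"spin":0},{"slide":[0,0.6,0],"spin":0},{"slide":[0,0,0],"spin":0},{"slide":[0,0,0],"spin":0}]}}

```text
time_s: 6.0
tcp_pos: [0.5311, -0.0266, 0.0849]
ee_rot: [[0.946, 0.324, -0.01], [0.324, -0.946, -0.019], [-0.015, 0.015, -1.0]]
wrist_force: [0.3, 0.4, -0.3]
gripper_width: 0.002
```

```bash
python3 go.py 2 .0635
```

```text
t 6.0 p [ 0.5311 -0.0266  0.0849] F [ 0.3   0.36 -0.27] w 0.002 yaw 18.89 tilt [-0.0097 -0.0187] off 0.0187
units [-0.16 -0.01  0.86]
```

>>> {"fn": "servo_tool", "kwargs": {"deltas": [{"slide":[-0.15,0,0.4],"spin":0},{"slide":[0,0,0.35],"spin":0},{"slide":[0,0,0.1],"spin":0},{"slide":[0,0,0],"spin":0}]}}

```text
time_s: 6.4
tcp_pos: [0.526, -0.0271, 0.0614]
ee_rot: [[0.945, 0.326, -0.011], [0.325, -0.945, -0.019], [-0.017, 0.014, -1.0]]
wrist_force: [-0.6, -0.7, 1.3]
gripper_width: 0.008
```

>>> {"fn": "servo_tool", "kwargs": {"deltas": [{"slide":[0,0,0.04],"spin":0},{"slide":[0,0,0],"spin":0}]}}

```text
time_s: 6.6
tcp_pos: [0.5261, -0.0271, 0.0607]
ee_rot: [[0.945, 0.327, -0.011], [0.327, -0.945, -0.02], [-0.017, 0.015, -1.0]]
wrist_force: [-0.8, -1.7, 2.5]
gripper_width: 0.006
```

>>> {"fn": "servo_tool", "kwargs": {"deltas": [{"slide":[0,0,0.04],"spin":0},{"slide":[0,0,0],"spin":0}]}}

```text
time_s: 6.8
tcp_pos: [0.5261, -0.0271, 0.0604]
ee_rot: [[0.945, 0.327, -0.011], [0.327, -0.945, -0.02], [-0.017, 0.015, -1.0]]
wrist_force: [-0.8, -1.5, 2.5]
gripper_width: 0.004
```

This key also touches at z≈0.061 and yields, so it is up too. Next.

>>> {"fn": "servo_tool", "kwargs": {"deltas": [{"slide":[0,0,-0.5],"spin":0},{"slide":[0,0,-0.4],"spin":0},{"slide":[0,0.6,0],"spin":0},{"slide":[0,0.8,0],"spin":0},{"slide":[0,0.6,0],"spin":0},{"slide":[0,0,0],"spin":0},{"slide":[0,0,0],"spin":0}]}}

```text
time_s: 7.5
tcp_pos: [0.5441, -0.0765, 0.0835]
ee_rot: [[0.945, 0.326, -0.009], [0.326, -0.945, -0.018], [-0.015, 0.014, -1.0]]
wrist_force: [0.0, 1.0, 0.1]
gripper_width: 0.009
```

```bash
python3 go.py 1 .0635
```

```text
t 7.5 p [ 0.5441 -0.0765  0.0835] F [0.05 1.02 0.12] w 0.009 yaw 19.03 tilt [-0.0093 -0.0179] off 0.0187
units [-0.05 -0.1   0.8 ]
```

>>> {"fn": "servo_tool", "kwargs": {"deltas": [{"slide":[-0.05,-0.1,0.4],"spin":0},{"slide":[0,0,0.35],"spin":0},{"slide":[0,0,0.05],"spin":0},{"slide":[0,0,0],"spin":0}]}}

```text
time_s: 7.9
tcp_pos: [0.5404, -0.0739, 0.0606]
ee_rot: [[0.945, 0.327, -0.012], [0.327, -0.945, -0.018], [-0.017, 0.013, -1.0]]
wrist_force: [0.1, -0.1, 0.2]
gripper_width: 0.003
```

>>> {"fn": "servo_tool", "kwargs": {"deltas": [{"slide":[0,0,0.04],"spin":0},{"slide":[0,0,0],"spin":0}]}}

```text
time_s: 8.1
tcp_pos: [0.5404, -0.0735, 0.0593]
ee_rot: [[0.945, 0.328, -0.012], [0.328, -0.945, -0.018], [-0.017, 0.013, -1.0]]
wrist_force: [0.5, 0.6, 0.1]
gripper_width: 0.007
```

>>> {"fn": "servo_tool", "kwargs": {"deltas": [{"slide":[0,0,0.04],"spin":0},{"slide":[0,0,0],"spin":0}]}}

```text
time_s: 8.3
tcp_pos: [0.5408, -0.0734, 0.059]
ee_rot: [[0.944, 0.329, -0.011], [0.328, -0.944, -0.018], [-0.016, 0.013, -1.0]]
wrist_force: [0.8, -0.1, -0.4]
gripper_width: 0.003
```

There is no force at z=0.059, lower than the two up keys, so this one is probably latched. I'll confirm it's firm.

>>> {"fn": "servo_tool", "kwargs": {"deltas": [{"slide":[0,0,0.04],"spin":0},{"slide":[0,0,0],"spin":0}]}}

```text
time_s: 8.5
tcp_pos: [0.541, -0.0734, 0.0589]
ee_rot: [[0.944, 0.329, -0.01], [0.329, -0.944, -0.018], [-0.016, 0.014, -1.0]]
wrist_force: [-0.2, -0.1, 1.1]
gripper_width: 0.007
```

>>> {"fn": "servo_tool", "kwargs": {"deltas": [{"slide":[0,0,0.04],"spin":0},{"slide":[0,0,0],"spin":0}]}}

```text
time_s: 8.7
tcp_pos: [0.5411, -0.0734, 0.0586]
ee_rot: [[0.944, 0.329, -0.01], [0.329, -0.944, -0.018], [-0.015, 0.014, -1.0]]
wrist_force: [-0.4, -0.5, 1.1]
gripper_width: 0.008
```

>>> {"fn": "servo_tool", "kwargs": {"deltas": [{"slide":[0,0,0.04],"spin":0},{"slide":[0,0,0],"spin":0}]}}

```text
time_s: 8.9
tcp_pos: [0.5411, -0.0734, 0.0582]
ee_rot: [[0.944, 0.329, -0.009], [0.329, -0.944, -0.018], [-0.015, 0.014, -1.0]]
wrist_force: [-1.7, 0.7, 1.7]
gripper_width: 0.007
```

>>> {"fn": "servo_tool", "kwargs": {"deltas": [{"slide":[0,0,0.08],"spin":0},{"slide":[0,0,0],"spin":0}]}}

```text
time_s: 9.1
tcp_pos: [0.5411, -0.0734, 0.0576]
ee_rot: [[0.944, 0.33, -0.009], [0.33, -0.944, -0.018], [-0.015, 0.014, -1.0]]
wrist_force: [-3.4, 2.1, 8.9]
gripper_width: 0.004
```

>>> {"fn": "servo_tool", "kwargs": {"deltas": [{"slide":[0,0,0.12],"spin":0}]}}

```text
time_s: 9.2
tcp_pos: [0.5412, -0.0734, 0.0558]
ee_rot: [[0.944, 0.33, -0.009], [0.33, -0.944, -0.019], [-0.015, 0.015, -1.0]]
wrist_force: [-4.0, 1.9, 13.2]
gripper_width: 0.006
```

Firm at z=0.058, and pushing on took it to 0.0558, about at the stop with 13 N. A little more, then release.

>>> {"fn": "servo_tool", "kwargs": {"deltas": [{"slide":[0,0,0.1],"spin":0},{"slide":[0,0,0.12],"spin":0}]}}

```text
time_s: 9.4
tcp_pos: [0.5412, -0.0734, 0.0555]
ee_rot: [[0.943, 0.332, -0.009], [0.332, -0.943, -0.02], [-0.015, 0.016, -1.0]]
wrist_force: [-9.4, 3.9, 26.0]
gripper_width: 0.008
```

>>> {"fn": "servo_tool", "kwargs": {"deltas": [{"slide":[0,0,-0.3],"spin":0},{"slide":[0,0,-0.8],"spin":0},{"slide":[0,0,-1],"spin":0},{"slide":[0,0,-1],"spin":0},{"slide":[0,0,-1],"spin":0},{"slide":[0,0,-1],"spin":0},{"slide":[0,0,-1],"spin":0}]}}

```text
time_s: 10.1
tcp_pos: [0.5408, -0.0703, 0.2081]
ee_rot: [[0.944, 0.331, -0.016], [0.331, -0.944, -0.02], [-0.021, 0.014, -1.0]]
wrist_force: [0.2, 0.8, -0.6]
gripper_width: 0.007
```

```bash
python3 - <<'E'
from station import sense, optics
from h import *
a=[]
for n,(x,y,X,Y) in {"scene":(200,140,440,360),"top":(230,110,470,290)}.items():
    f=optics.capture(n)["frame"];a.append(cv2.resize(f[y:Y,x:X],(380,348 if n=="scene" else 285),interpolation=cv2.INTER_CUBIC))
a[1]=cv2.copyMakeBorder(a[1],0,348-285,0,0,cv2.BORDER_CONSTANT)
cv2.imwrite("pics/after.png",np.hstack(a)[:,:,::-1]);s=sense();print(s["time_s"],s["tcp_pos"],s["wrist_force"])
E
```

```text
10.2 [ 0.54330661 -0.07027727  0.21110734] [ 0.20883296 -0.2134312   0.56735717]
```

View pics/after.png

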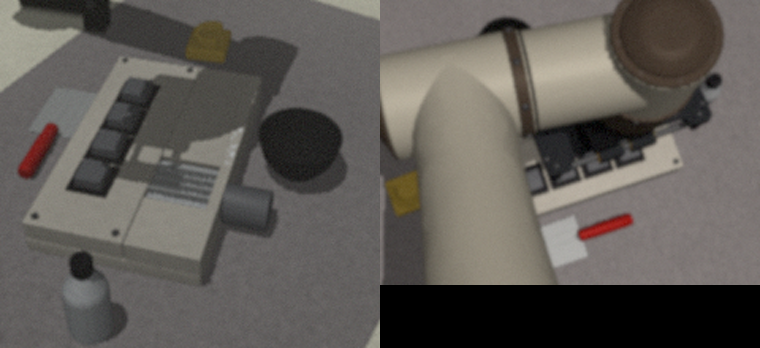

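The scene view, with the arm's shadow across it, shows a brighter surface between the bars around (185,185), and the loose objects upright. The arm covers the mouth in the top view, so I'll move it back the way it came and look again.

>>> {"fn": "servo_tool", "kwargs": {"deltas": [{"slide":[0,-1,-0.1],"spin":0},{"slide":[0,-1,-0.1],"spin":0},{"slide":[0,-1,-0.1],"spin":0},{"slide":[0,-1,-0.1],"spin":0},{"slide":[0,-1,-0.1],"spin":0},{"slide":[0,-1,-0.1],"spin":0},{"slide":[0,-1,-0.1],"spin":0},{"slide":[0,-1,-0.1],"spin":0},{"slide":[0,-1,-0.1],"spin":0},{"slide":[0,-1,-0.1],"spin":0}]}}

```text
time_s: 11.2
tcp_pos: [0.4564, 0.1721, 0.2212]
ee_rot: [[0.946, 0.322, -0.019], [0.322, -0.947, -0.021], [-0.024, 0.014, -1.0]]
wrist_force: [0.2, 0.1, 0.2]
gripper_width: 0.006
```

>>> {"fn": "servo_tool", "kwargs": {"deltas": [{"slide":[0,-1,-0.1],"spin":0},{"slide":[0,-1,-0.1],"spin":0},{"slide":[0,-1,-0.1],"spin":0},{"slide":[0,-1,-0.1],"spin":0},{"slide":[0,-1,-0.1],"spin":0},{"slide":[0,-1,-0.1],"spin":0},{"slide":[0,-1,-0.1],"spin":0},{"slide":[0,-1,-0.1],"spin":0},{"slide":[0,0,0],"spin":0},{"slide":[0,0,0],"spin":0}]}}

```text
time_s: 12.2
tcp_pos: [0.3855, 0.3705, 0.2257]
ee_rot: [[0.946, 0.323, -0.03], [0.322, -0.946, -0.029], [-0.038, 0.018, -0.999]]
wrist_force: [0.3, -0.2, 0.2]
gripper_width: 0.005
```

```bash
python3 - <<'E'
from station import sense, optics
from h import *
a=[]
for n,(x,y,X,Y) in {"scene":(200,140,440,360),"top":(230,110,470,290)}.items():
    f=optics.capture(n)["frame"];a.append(cv2.resize(f[y:Y,x:X],(398,365 if n=="scene" else 298),interpolation=cv2.INTER_CUBIC))
    d=cv2.absdiff(f,np.load(f"{n}0.npz")["frame"])
    # shift of loose items
    def cen(f,n):
        h=cv2.cvtColor(f,cv2.COLOR_RGB2HSV);o=[]
        for lo,hi in(((20,120,80),(32,255,255)),((0,150,70),(8,255,255))):
            m=cv2.inRange(h,lo,hi);m[:120]=0;m[320:]=0
            mo=cv2.moments(m,True);o.append((mo["m10"]/max(mo["m00"],1),mo["m01"]/max(mo["m00"],1),mo["m00"]))
        return np.round(o,1)
    print(n,cen(np.load(f"{n}0.npz")["frame"],n).tolist(),cen(f,n).tolist())
a[1]=cv2.copyMakeBorder(a[1],0,365-298,0,0,cv2.BORDER_CONSTANT)
cv2.imwrite("pics/after2.png",np.hstack(a)[:,:,::-1]);s=sense();print(s["time_s"],s["tcp_pos"],s["wrist_force"])
E
```

```text
scene [[331.5, 166.1, 489.0], [223.0, 234.9, 239.0]] [[331.5, 166.1, 493.0], [223.1, 234.9, 241.0]]
top [[248.1, 231.3, 562.0], [372.1, 252.9, 222.0]] [[247.2, 231.7, 564.0], [372.0, 253.0, 218.0]]
12.3 [0.38586991 0.36990771 0.2260045 ] [ 0.48123632 -0.01950288  0.04821773]
```

View pics/after2.png

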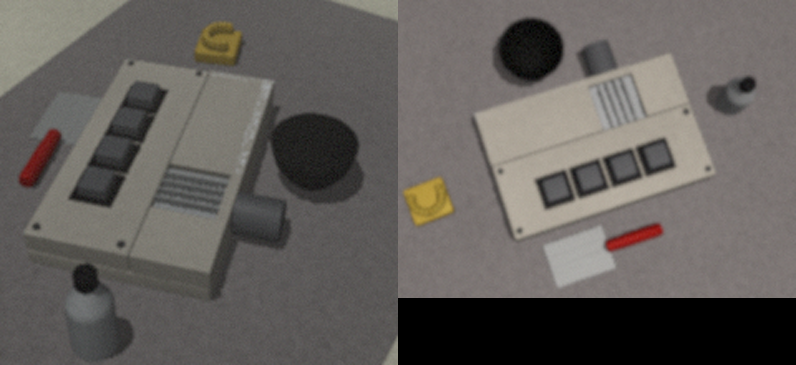

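The plate now shows bright under the bars in both views (top view at about (617,100)), so the gate is shut. Nothing has moved and the arm is clear, so I'm handing in.

```bash
python3 -c "
from station import r
print(r.finish_job())"
```

```text
the job is handed in; nothing more can be done
None
```

I found the latched key, pressed it down and let it go, and the gate is now shut. I handed the job in at about 12.3 s; it reported no verdict.

- **Finding the key:** Starting from the +y end, I tapped the keys at y = +75 and +25 mm. Both yielded at up height (z ≈ 0.061 m) with about 3 N at most. The key at y = -25 mm stood about 3 mm lower and was firm, so it was the latched one. I did not touch the fourth key.
- **Pressing it:** I took it to its stop (z = 0.0555 m) and lifted off. The push peaked at about 26 N, more than the 17 N needed, but well below the 120 N wrist limit.
- **Last checks:** With the arm moved clear, both cameras show the bright plate under the bars. The cast and spatula are where they stood, to within 1 pixel. I checked the flask and bowl only by eye, and both look undisturbed. The wrist force was about 0.5 N, within its noise, so the arm was touching nothing. I did not measure the pressed key's height after release.

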